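Hand the running time to the other player on a chess clock

ROBOT

A 6-joint arm with a two-finger parallel gripper is mounted at the origin on the work surface. World frame = base frame: x ahead of the robot, y to its left, z up, the work surface at z = 0. Lengths are in m, angles in rad, forces in N, time in s.
With the tool pointing down it reaches from about 0.35 to 0.975 m from the base axis. Payload 4.9 kg.
Tool frame: the origin (TCP) lies on the mounting face of the last link; the fingertips stand 173 mm ahead of it and the grasp point (between the pads) lies 155 mm ahead of it; z points along the fingers, y is the direction in which the jaws open and shut (so a half turn about z gives the same grasp; the last joint's range is limited). The gripper opens to 85 mm and grips with 20 to 120 N. Pads are 22 mm wide; open, the fingers measure 114 mm over their backs; the gripper's body (76 mm by 85 mm) begins 54 mm behind the grasp point. The pads swing forward as they close: fully open they stand 13 mm farther back than shut.
Start: joints at [-1.427, 0.053, 1.613, -0, 1.476, -0.119], TCP at [0.162, -0.604, 0.405] pointing down, gripper open.
Joint ranges: [-3.01, 3.01], [-1.01, 2.22], [0.06, 2.58], [-1.02, 4.17], [0.09, 2.62], [-3.14, 3.14]. Speed limits (rad/s): [2.57, 2.57, 3.14, 3.14, 3.14, 3.14].

INTERFACE

Orientations are given as a unit quaternion [w, x, y, z].
In Python, from plant import manip gives the robot as it stands.
- The arm moves only by the tool play_rows, never from a script. Its argument "increments" is a list of rows, each an object with "offset": the shift along the tool's x, y, z in mm, a list of three; "twist": the turn about the tool's z in rad; "grip": the opening, from 0 (shut) to 1 (fully open). In form: [{"offset": [dx, dy, dz], "twist": twist, "grip": grip}, ...]. A call has 1 to 5 rows; each row is the pose to reach, as a shift and turn from the pose commanded when the call began, along the tool's axes at that moment; what a row does not reach only later rows make up. A row lasts 1/12 s, in which the tool goes at most 41.7 mm and 7.16 degrees, less where a joint would pass 70% of its speed; a pose out of reach is approached as far as the arm can. A call with a gripper value outside its range is refused whole. The fingers move at their own pace and stop on an object; the grip force is fixed at half the most. Time passes only in rows, so rows that repeat a pose let the fingers close. It gives the time, the measured TCP pose, the force and the opening at its end, in the units of the state.
- manip.state(): the state, without advancing time (a new reading comes with each control period).
- manip.grab_frame(name): name is "side" or "top"; returns the picture (384x512x3 uint8, blue, green, red); there is no depth.
- manip.get_calibration(name): a dict with "fx", "fy", "cx", "cy" (pixels), "T" (4x4, takes a point from camera to world coordinates). Camera axes: x right, y down, z forward; pixel columns grow to the right and rows downward; lengths in m; the calibration is good to about 2 mm. A picture is of the moment at which its call begins. get_calibration takes no time and is no camera call.
- manip.job_done(): hands the job in, once; it reports no verdict.
Trained networks look in the newest picture that a camera, given by its name, has taken for a name from the list of things; names that differ only in an ending like _2 or _b are one class to them, and where a whole thing is asked for, a point or a joint stands for the part that bears it (a point fixed in the world has none). Each returns a list of dicts, best first, with "p" (0 to 1); they miss things now and then, are a little off and sometimes report something else, mostly with a low value. They report only what shows in the picture. A call takes as long as a camera call. They do not tell look-alikes from the thing itself.
- manip.boxes_of(query, camera): "xyz" ([x, y, z] in m, in the coordinates of the camera as it stood for that picture, good to about 4 mm: the middle of the surface that is visible of it).
- manip.tip_of(query, camera): "xyz" ([x, y, z] in m, in the coordinates of the camera as it stood for that picture, good to about 4 mm: a listed point, or the origin of a listed thing).
The state is a dict: "time": time; "joint_pos": joint angles; "joint_vel": joint speeds; "joint_efforts": joint torques, N m; "tool_pos": TCP position; "tool_rot": TCP orientation; "contact_force": force on the tool from outside, world axes, zero at the start; "ft_torque": the same for the moment, N m; "gripper_width": opening from 0.0 (shut) to 1.0 (fully open).
Only numpy, scipy, OpenCV 4.12 (cv2) and the standard library are available. Lean on these libraries where they do the work, as an engineer would, in place of code of your own. Each camera call takes 0.05 s, during which the arm holds its last target. There are 200 camera calls.

TASK

The wrong player's time is running on the chess clock. As an arbiter would, press the large middle key to pause the clock, then push the raised end of the long rocker down as far as it goes, then press the same middle key again to restart. Do it with light fingertip touches only: grasp and lift nothing, press none of the small keys, leave the clock where it stands and do not disturb the queen, the chapel ruin, the pot or the flashlight.

Things in the scene. Friction and masses are not known exactly. Their poses are not given: they have to be found in the camera images.
- clock: digital chess clock, loose, about 0.4 kg on rubber feet: dark grey plastic housing 110 mm (own x) by 200 mm (own y). Origin: centre of its underside; z up. On its +x side is a flat key ledge, top 24 mm above the underside, reaching from x = +8 mm to x = +55 mm; behind it a display face slopes up to the rear deck, 46 mm high, from x = -18 mm to x = -55 mm, over which the rocker lies along y
- pause_key (a joint): travel of the large round middle key (start/pause), 26 mm in diameter, on the ledge: 0 = up, grows as it is pressed down, 0.006 m = fully down. Its spring needs about 1.5 N to start moving, 3 N halfway and 5 N fully down, and lifts it again when let go. A press counts beyond 0.0025 m
- pause_key_top (a point): centre of the top face of the middle key, 32 mm above the underside of the clock when up, at x = +32 mm, y = 0 in the clock's frame
- rocker (a joint): tilt of the rocker about the clock's x axis, rad, from stop to stop: +0.09 = the end on the clock's +y side up and the other down, -0.09 = the -y end up. It starts near +0.09 (0.075 to 0.09). No spring: friction holds it wherever it is left, and about 1.2 N on a raised finger pad moves it, down to the hard stop. Bar 164 mm long, 20 mm wide, 7 mm thick, with finger pads 28 mm by 32 mm at the ends, pivoted at mid length 59 mm above the underside of the clock
- rocker_a (a point): centre of the top of the finger pad at the rocker's end on the clock's +y side (x = -36 mm, y = +67 mm in the clock's frame): about 69 mm above the underside of the clock when up, 57.5 mm when fully down
- rocker_b (a point): the same on the clock's -y side (x = -36 mm, y = -67 mm)
- clock_end_a (a point): middle of the clock housing's end face on its +y side (y = +100 mm), 24 mm above the underside
- clock_end_b (a point): the same on its -y side
- small_key1 (a joint): travel of a small round setting key, 12 mm in diameter, on the ledge at x = +32 mm, y = +72 mm, top 4 mm above the ledge: 0 = up, 0.003 m = fully down (3 N)
- small_key2 (a joint): the same for the small key at y = +42 mm
- small_key3 (a joint): the same for the small key at y = -42 mm
- small_key4 (a joint): the same for the small key at y = -72 mm
- queen: black plastic chess queen, 81 mm high, base 33 mm in diameter, standing upright to the right of the clock; origin at the centre of its underside
- chapel: white resin model of a chapel ruin, base 100 mm by 130 mm, up to 120 mm high, left of and beyond the clock; origin at the centre of its underside
- pot: green ceramic flower pot, 104 mm across the rim, 85 mm high; origin at the centre of its underside
- flashlight: small aluminium flashlight lying on its side, 110 mm long (own x), 28 mm in diameter at the head; origin under its middle
Not all that is in view belongs to the job. There is more than one size of the clock; the job needs the middle-sized.

How it is judged:
On the way, in this order (a step that is already met when the one before it is completed fails the run):
1. the middle key is pressed (value of joint pause_key above 0.0025 m), for 0.05 s.
2. the rocker is tipped over to its other side (value of joint rocker below -0.05 rad), for 0.05 s.
3. the middle key is pressed again (value of joint pause_key above 0.0025 m), for 0.05 s.
At the end, for the whole second after the job is handed in: the rocker rests tipped the other way (joint below -0.05 rad), the middle key is up again (less than 1 mm down), and the clock stands still and flat where it stood (value of joint rocker below -0.05 rad and value of joint pause_key below 0.001 m and linear speed of clock below 0.02 m/s and angle between clock's own z axis and vertical below 0.05 rad); the robot touches nothing.
It fails at once if the clock is shoved, turned or lifted: either end more than 7 mm from its place (distance of any of clock_end_a, clock_end_b from where it was at the start of the episode above 0.007 m).
It fails at once if the clock is pressed harder than 25 N (contact force between any of the fingers, the arm and clock above 25 N).
It fails at once if a small key is pressed down 2 mm or more (value of joint any of small_key1, small_key2, small_key3, small_key4 above 0.002 m).
It fails at once if the queen, the chapel, the pot or the flashlight is moved more than 10 mm (distance of any of queen, chapel, pot, flashlight from where it was at the start of the episode above 0.01 m).
It also fails if it takes over 46 s, if anything falls off the work surface, if the arm or the gripper's body presses on something with over 40 N, if the wrist force passes 120 N, or if a joint passes its speed limit or range.

## Working session

There is one attempt and no reset: what is moved stays moved. The work goes in short steps, Python scripts to look and compute and a tool call to move; the robot and the scene stay as the last step left them, time stands still between calls to the robot, and variables do not carry over. Pictures are saved under pics/ and viewed, about 8 in all and at most 12, crops included, and the job is handed in when it is done.

Besides the shell and the picture viewer there is one more tool, called after "Emit:" as name(argument=value, ...) on one line, values as JSON. play_rows: Moves the arm, as the interface text tells. Its arguments: {"type":"object","properties":{"increments":{"type":"array"}},"required":["increments"]}

```bash
mkdir -p pics
cat > h.py <<'E'
import numpy as np, cv2
from plant import manip
def w(name,p):
    T=np.array(manip.get_calibration(name)["T"]); return (T@np.r_[p,1])[:3]
def pix(name,P):
    c=manip.get_calibration(name); q=np.linalg.inv(np.array(c["T"]))@np.r_[P,1]
    return np.round([c["fx"]*q[0]/q[2]+c["cx"],c["fy"]*q[1]/q[2]+c["cy"]])
def look(cams=("side","top"),names=("clock","pause_key_top","rocker_a","clock_end_a")):
    for c in cams:
        manip.grab_frame(c)
        for n in names:
            for d in manip.tip_of(n,c)[:4]:
                P=w(c,d["xyz"]); print(c,n,round(d["p"],2),P.round(4),pix(c,P))
E
python3 - <<'E'
from h import *
np.set_printoptions(suppress=True)
a=manip.grab_frame("side");b=manip.grab_frame("top")
cv2.imwrite("pics/s.png",a);cv2.imwrite("pics/t.png",b)
look()
s=manip.state();print(s["time"],s["tool_pos"],s["tool_rot"],s["contact_force"],s["gripper_width"])
print(np.array(manip.get_calibration("top")["T"]).round(3),np.array(manip.get_calibration("side")["T"]).round(3))
E
```

```text
side clock 0.95 [ 0.374   0.0464 -0.0034] [276. 229.]
side clock 0.81 [0.2007 0.3679 0.0002] [284. 354.]
side clock 0.56 [ 0.5965  0.0075 -0.    ] [214. 196.]
side pause_key_top 0.59 [ 0.5885 -0.0212  0.0347] [221. 182.]
side pause_key_top 0.57 [0.153 0.366 0.043] [308. 351.]
side pause_key_top 0.36 [0.3577 0.0574 0.0224] [280. 226.]
side rocker_a 0.93 [0.2386 0.4666 0.0826] [240. 363.]
side rocker_a 0.89 [0.2519 0.284  0.0859] [280. 286.]
side rocker_a 0.83 [0.5355 0.0543 0.0561] [222. 195.]
side rocker_a 0.76 [0.663  0.0355 0.0673] [187. 176.]
side clock_end_a 0.96 [ 0.3266 -0.0101  0.0153] [302. 217.]
side clock_end_a 0.94 [0.2059 0.2346 0.0288] [309. 295.]
side clock_end_a 0.92 [0.4183 0.0964 0.0143] [253. 230.]
side clock_end_a 0.86 [0.4885 0.0231 0.0197] [243. 205.]
top clock 0.76 [ 0.1945  0.3695 -0.0022] [137. 294.]
top clock 0.75 [0.3705 0.0448 0.0034] [262. 221.]
top clock 0.56 [0.5882 0.0073 0.0002] [274. 139.]
top pause_key_top 0.53 [0.1541 0.3658 0.0437] [131. 313.]
top pause_key_top 0.51 [0.353  0.0586 0.0253] [257. 228.]
top pause_key_top 0.42 [ 0.5844 -0.0241  0.0331] [287. 136.]
top rocker_a 0.87 [0.2484 0.2871 0.0847] [158. 274.]
top rocker_a 0.85 [0.663  0.0353 0.072 ] [262. 102.]
top rocker_a 0.72 [0.2378 0.4613 0.0826] [ 85. 281.]
top rocker_a 0.7 [0.4193 0.0639 0.0428] [254. 201.]
top clock_end_a 0.94 [ 0.6935 -0.0064  0.0258] [278.  97.]
top clock_end_a 0.85 [ 0.3228 -0.0103  0.0184] [284. 239.]
top clock_end_a 0.8 [0.4862 0.0245 0.0252] [269. 175.]
top clock_end_a 0.72 [0.205  0.2345 0.0359] [186. 290.]
0.6 [ 0.16237339 -0.60352797  0.40475338] [0.00003743 0.99137994 0.13101833 0.00002412] [0.04145851 0.84881085 0.30003351] 1.0003559056297429
[[-0.025 -0.991  0.13   0.317]
 [-0.999  0.029  0.031  0.014]
 [-0.035 -0.13  -0.991  0.935]
 [ 0.     0.     0.     1.   ]] [[-0.882 -0.291  0.371  0.031]
 [-0.471  0.542 -0.696  0.795]
 [ 0.002 -0.789 -0.615  0.743]
 [ 0.     0.     0.     1.   ]]
```

View pics/s.png

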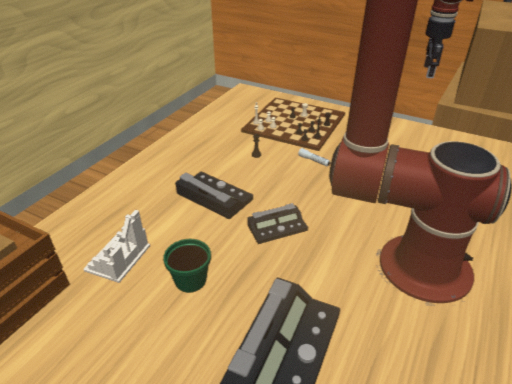

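View pics/t.png

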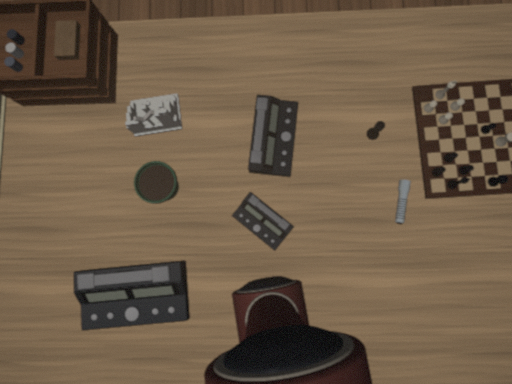

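Three look-alike clocks show in the top view: large at (137,294), small at (262,221) and middle at (274,139). The middle one has end points about 0.208 m apart, which fits the 200 mm clock, so it is the target. Its +y end points away from the robot. I'll check it in one crop.

Run:
```python
import cv2
a=cv2.imread("pics/s.png")[155:255,150:320];cv2.imwrite("pics/c.png",cv2.resize(a,None,fx=4,fy=4,interpolation=2))
```

```text
(no output)
```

View pics/c.png

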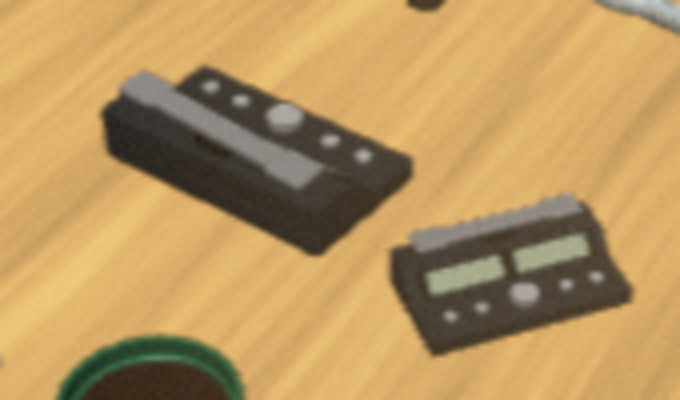

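Emit:
play_rows(increments=[{"offset": [31, -25, 0], "twist": 0.11, "grip": 0}, {"offset": [62, -50, 0], "twist": 0.22, "grip": 0}, {"offset": [93, -75, 0], "twist": 0.33, "grip": 0}, {"offset": [124, -100, 0], "twist": 0.414, "grip": 0}, {"offset": [155, -125, 0], "twist": 0.414, "grip": 0}])

```text
time: 1.02
tool_pos: [0.2802, -0.441, 0.4048]
tool_rot: [0.0, 0.997, -0.077, 0.0]
contact_force: [0.8, -1.7, 0.8]
gripper_width: 0.297
```

The crop shows the middle clock at left, with its far end raised (near 140,80 in the crop). The large middle key is at (285,117), with two small keys on each side of it.

Emit:
play_rows(increments=[{"offset": [18, -35, 0], "twist": 0, "grip": 0}, {"offset": [37, -71, 0], "twist": 0, "grip": 0}, {"offset": [55, -106, 0], "twist": 0, "grip": 0}, {"offset": [74, -142, 0], "twist": 0, "grip": 0}, {"offset": [92, -177, 0], "twist": 0, "grip": 0}])

```text
time: 1.43
tool_pos: [0.3979, -0.2796, 0.4051]
tool_rot: [0.0, 0.997, -0.076, 0.0]
contact_force: [0.9, -0.3, 0.4]
gripper_width: -0.002
```

Emit:
play_rows(increments=[{"offset": [18, -35, 0], "twist": 0, "grip": 0}, {"offset": [37, -71, 0], "twist": 0, "grip": 0}, {"offset": [55, -106, 0], "twist": 0, "grip": 0}, {"offset": [74, -142, 0], "twist": 0, "grip": 0}, {"offset": [92, -177, 0], "twist": 0, "grip": 0}])

```text
time: 1.85
tool_pos: [0.5156, -0.1183, 0.4051]
tool_rot: [0.0, 0.997, -0.075, 0.001]
contact_force: [-0.1, -1.2, 0.1]
gripper_width: -0.001
```

Emit:
play_rows(increments=[{"offset": [18, -35, 10], "twist": 0, "grip": 0}, {"offset": [37, -71, 30], "twist": 0, "grip": 0}, {"offset": [53, -106, 60], "twist": 0, "grip": 0}, {"offset": [53, -106, 95], "twist": 0, "grip": 0}, {"offset": [53, -106, 130], "twist": 0, "grip": 0}])

```text
time: 2.27
tool_pos: [0.5844, -0.0211, 0.2741]
tool_rot: [-0.0, 0.997, -0.074, 0.001]
contact_force: [-0.7, 0.4, -1.2]
gripper_width: 0.002
```

Run:
```python
from h import *
np.set_printoptions(suppress=True)
look()
s=manip.state();print(s["time"],s["tool_pos"],s["contact_force"],pix("side",s["tool_pos"]-[0,0,.173]),pix("top",s["tool_pos"]-[0,0,.173]))
a=manip.grab_frame("side")[100:260,130:330];cv2.imwrite("pics/d.png",cv2.resize(a,None,fx=3.5,fy=3.5,interpolation=2))
```

```text
side clock 0.89 [ 0.5962  0.0108 -0.0026] [213. 197.]
side clock 0.85 [ 0.3692  0.0428 -0.004 ] [279. 229.]
side clock 0.65 [0.1984 0.3714 0.0014] [284. 355.]
side pause_key_top 0.59 [ 0.5886 -0.0204  0.031 ] [220. 183.]
side pause_key_top 0.53 [0.1511 0.3622 0.0406] [310. 350.]
side pause_key_top 0.45 [0.3567 0.0592 0.019 ] [280. 228.]
side rocker_a 0.85 [0.2393 0.4648 0.0842] [241. 362.]
side rocker_a 0.83 [0.5343 0.0578 0.054 ] [222. 197.]
side rocker_a 0.7 [0.6596 0.0334 0.0646] [188. 176.]
side rocker_a 0.69 [0.4242 0.0654 0.0496] [256. 212.]
side clock_end_a 0.93 [0.6911 0.0012 0.0244] [187. 179.]
side clock_end_a 0.85 [ 0.3285 -0.0083  0.0147] [301. 217.]
side clock_end_a 0.7 [0.418  0.0979 0.0153] [252. 230.]
side clock_end_a 0.63 [0.2057 0.2369 0.0326] [308. 295.]
top clock 0.56 [ 0.1961  0.369  -0.0005] [137. 293.]
top pause_key_top 0.56 [0.1548 0.3634 0.0414] [132. 313.]
top rocker_a 0.95 [0.239  0.4603 0.0815] [ 86. 280.]
top rocker_a 0.59 [0.2479 0.2883 0.0866] [157. 275.]
top clock_end_a 0.91 [0.1905 0.5047 0.0327] [ 77. 298.]
top clock_end_a 0.61 [0.2072 0.2358 0.038 ] [185. 289.]
top clock_end_a 0.51 [ 0.6926 -0.006   0.0238] [278.  97.]
top clock_end_a 0.45 [ 0.5911 -0.2524 -0.0018] [373. 134.]
2.7667 [ 0.58384311 -0.02406462  0.27741751] [-0.09711554 -0.95411389 -0.91465579] [221. 162.] [288. 128.]
```

View pics/d.png

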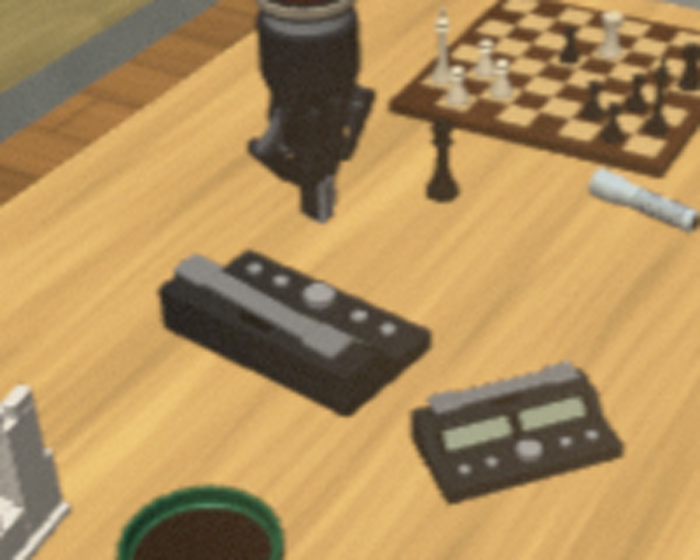

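The shut fingertips show at crop (318,215), right above the middle key at (318,293). I'll go down to just above the key and then press gently.

Emit:
play_rows(increments=[{"offset": [2, 0, 25], "twist": 0, "grip": 0}, {"offset": [2, 0, 45], "twist": 0, "grip": 0}, {"offset": [2, 0, 60], "twist": 0, "grip": 0}, {"offset": [2, 0, 63], "twist": 0, "grip": 0}, {"offset": [2, 0, 63], "twist": 0, "grip": 0}])

```text
time: 3.23
tool_pos: [0.5847, -0.0239, 0.2109]
tool_rot: [-0.0, 0.997, -0.076, -0.001]
contact_force: [-0.3, 0.1, 1.1]
gripper_width: -0.001
```

Emit:
play_rows(increments=[{"offset": [0, 0, 2], "twist": 0, "grip": 0}, {"offset": [0, 0, 4], "twist": 0, "grip": 0}, {"offset": [0, 0, 6], "twist": 0, "grip": 0}, {"offset": [0, 0, 6], "twist": 0, "grip": 0}, {"offset": [0, 0, 6], "twist": 0, "grip": 0}])

```text
time: 3.65
tool_pos: [0.5853, -0.0238, 0.2062]
tool_rot: [0.0, 0.997, -0.076, 0.0]
contact_force: [-0.7, -0.0, 0.2]
gripper_width: 0.001
```

Emit:
play_rows(increments=[{"offset": [0, 0, 1], "twist": 0, "grip": 0}, {"offset": [0, 0, 2], "twist": 0, "grip": 0}, {"offset": [0, 0, 2], "twist": 0, "grip": 0}])

```text
time: 3.9
tool_pos: [0.5854, -0.0238, 0.2041]
tool_rot: [0.0, 0.997, -0.076, 0.0]
contact_force: [-0.1, -0.1, 3.5]
gripper_width: 0.002
```

Emit:
play_rows(increments=[{"offset": [0, 0, 1], "twist": 0, "grip": 0}, {"offset": [0, 0, 1], "twist": 0, "grip": 0}, {"offset": [0, 0, 1], "twist": 0, "grip": 0}])

```text
time: 4.15
tool_pos: [0.5854, -0.0238, 0.2031]
tool_rot: [0.0, 0.997, -0.076, 0.0]
contact_force: [0.3, -0.1, 3.4]
gripper_width: 0.002
```

Emit:
play_rows(increments=[{"offset": [0, 0, 1], "twist": 0, "grip": 0}, {"offset": [0, 0, 1], "twist": 0, "grip": 0}, {"offset": [0, 0, 1], "twist": 0, "grip": 0}])

```text
time: 4.4
tool_pos: [0.5854, -0.0238, 0.202]
tool_rot: [0.0, 0.997, -0.076, 0.0]
contact_force: [0.6, 0.0, 3.5]
gripper_width: -0.005
```

Emit:
play_rows(increments=[{"offset": [0, 0, 1], "twist": 0, "grip": 0}, {"offset": [0, 0, 1], "twist": 0, "grip": 0}, {"offset": [0, 0, 1], "twist": 0, "grip": 0}])

```text
time: 4.65
tool_pos: [0.5854, -0.0238, 0.201]
tool_rot: [0.0, 0.997, -0.076, 0.0]
contact_force: [1.8, -0.5, 4.3]
gripper_width: -0.001
```

Emit:
play_rows(increments=[{"offset": [0, 0, 1], "twist": 0, "grip": 0}, {"offset": [0, 0, 1], "twist": 0, "grip": 0}, {"offset": [0, 0, 1], "twist": 0, "grip": 0}])

```text
time: 4.9
tool_pos: [0.5854, -0.0238, 0.2]
tool_rot: [0.0, 0.997, -0.076, 0.0]
contact_force: [2.0, 0.7, 4.4]
gripper_width: 0.0
```

The key was down by at least 4 mm at about 4.4 N, which fits its spring. Next I'll lift and go over the raised pad, which is +67 and -68 mm away in tool x and y.

Emit:
play_rows(increments=[{"offset": [0, 0, -15], "twist": 0, "grip": 0}, {"offset": [0, 0, -45], "twist": 0, "grip": 0}, {"offset": [0, 0, -70], "twist": 0, "grip": 0}, {"offset": [22, -22, -70], "twist": 0, "grip": 0}, {"offset": [45, -45, -70], "twist": 0, "grip": 0}])

```text
time: 5.32
tool_pos: [0.6364, 0.0136, 0.271]
tool_rot: [0.0, 0.997, -0.077, 0.0]
contact_force: [0.2, 0.2, -0.4]
gripper_width: 0.003
```

Emit:
play_rows(increments=[{"offset": [22, -23, 0], "twist": 0, "grip": 0}, {"offset": [22, -23, 10], "twist": 0, "grip": 0}, {"offset": [22, -23, 20], "twist": 0, "grip": 0}, {"offset": [22, -23, 20], "twist": 0, "grip": 0}, {"offset": [22, -23, 20], "twist": 0, "grip": 0}])

```text
time: 5.73
tool_pos: [0.6599, 0.0329, 0.2468]
tool_rot: [0.0, 0.997, -0.076, -0.003]
contact_force: [-0.1, -0.0, 0.8]
gripper_width: 0.002
```

Run:
```python
from h import *
np.set_printoptions(suppress=True)
look(("side",),("rocker_a","pause_key_top","clock_end_a"))
s=manip.state();print(s["time"],s["tool_pos"],s["contact_force"])
a=manip.grab_frame("side")[100:260,130:330];cv2.imwrite("pics/e.png",cv2.resize(a,None,fx=3.5,fy=3.5,interpolation=2))
```

```text
side rocker_a 0.95 [0.6594 0.0364 0.0667] [188. 176.]
side rocker_a 0.91 [0.2554 0.2819 0.0853] [279. 284.]
side rocker_a 0.77 [0.5324 0.0578 0.0569] [222. 196.]
side rocker_a 0.71 [ 0.3606 -0.0101  0.0421] [291. 205.]
side pause_key_top 0.63 [ 0.5906 -0.0236  0.0308] [220. 182.]
side pause_key_top 0.6 [0.1487 0.3616 0.0444] [311. 350.]
side pause_key_top 0.47 [0.356  0.0598 0.0213] [281. 227.]
side clock_end_a 0.92 [0.4932 0.0215 0.0197] [242. 204.]
side clock_end_a 0.88 [0.4187 0.0955 0.0146] [253. 230.]
side clock_end_a 0.87 [ 0.3255 -0.0062  0.0148] [302. 218.]
side clock_end_a 0.78 [ 0.6905 -0.0019  0.0222] [188. 179.]
5.9333 [0.66128477 0.03275267 0.25012915] [-0.00612751  0.3332847  -0.39143562]
```

View pics/e.png

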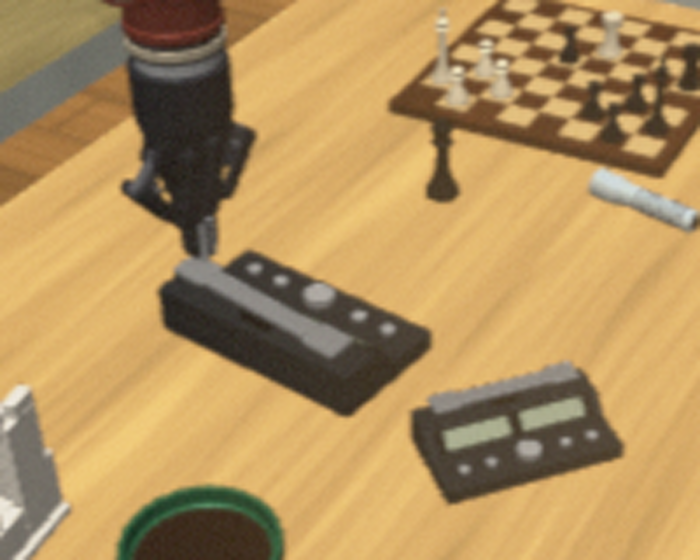

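The tips are at crop (203,250), right over the raised pad at (200,268). I'll push it down in steps.

Emit:
play_rows(increments=[{"offset": [0, -2, 4], "twist": 0, "grip": 0}, {"offset": [0, -2, 7], "twist": 0, "grip": 0}, {"offset": [0, -2, 9], "twist": 0, "grip": 0}, {"offset": [0, -2, 11], "twist": 0, "grip": 0}, {"offset": [0, -2, 11], "twist": 0, "grip": 0}])

```text
time: 6.4
tool_pos: [0.6619, 0.0353, 0.2384]
tool_rot: [0.0, 0.997, -0.075, -0.0]
contact_force: [0.4, 0.3, 0.5]
gripper_width: 0.003
```

Emit:
play_rows(increments=[{"offset": [0, 0, 1], "twist": 0, "grip": 0}, {"offset": [0, 0, 2], "twist": 0, "grip": 0}, {"offset": [0, 0, 3], "twist": 0, "grip": 0}, {"offset": [0, 0, 4], "twist": 0, "grip": 0}, {"offset": [0, 0, 4], "twist": 0, "grip": 0}])

```text
time: 6.82
tool_pos: [0.662, 0.0353, 0.2346]
tool_rot: [0.0, 0.997, -0.076, 0.0]
contact_force: [1.3, 0.1, 0.5]
gripper_width: 0.003
```

Emit:
play_rows(increments=[{"offset": [0, 0, 1], "twist": 0, "grip": 0}, {"offset": [0, 0, 2], "twist": 0, "grip": 0}, {"offset": [0, 0, 2], "twist": 0, "grip": 0}])

```text
time: 7.07
tool_pos: [0.6619, 0.0353, 0.2325]
tool_rot: [-0.0, 0.997, -0.076, 0.0]
contact_force: [1.1, -0.0, 0.4]
gripper_width: -0.002
```

Emit:
play_rows(increments=[{"offset": [0, 0, 0.5], "twist": 0, "grip": 0}, {"offset": [0, 0, 1], "twist": 0, "grip": 0}, {"offset": [0, 0, 1], "twist": 0, "grip": 0}])

```text
time: 7.32
tool_pos: [0.6619, 0.0353, 0.2317]
tool_rot: [-0.0, 0.997, -0.076, 0.0]
contact_force: [0.4, -0.9, 1.1]
gripper_width: -0.001
```

Run:
```python
from h import *
np.set_printoptions(suppress=True)
f=[]
for i in range(4): a=manip.grab_frame("side"); f.append(manip.state()["contact_force"])
print(np.mean(f,0))
for d in manip.tip_of("rocker_b","side"): print(round(d["p"],2),w("side",d["xyz"]).round(4))
a=a[100:260,130:330];cv2.imwrite("pics/f.png",cv2.resize(a,None,fx=3.5,fy=3.5,interpolation=2))
```

```text
[1.12270451 0.23595748 1.37266544]
0.9 [0.2525 0.2841 0.0869]
0.75 [0.2353 0.4688 0.083 ]
0.71 [ 0.3569 -0.0071  0.0464]
0.62 [0.4218 0.0663 0.0463]
0.57 [0.5353 0.0578 0.068 ]
```

View pics/f.png

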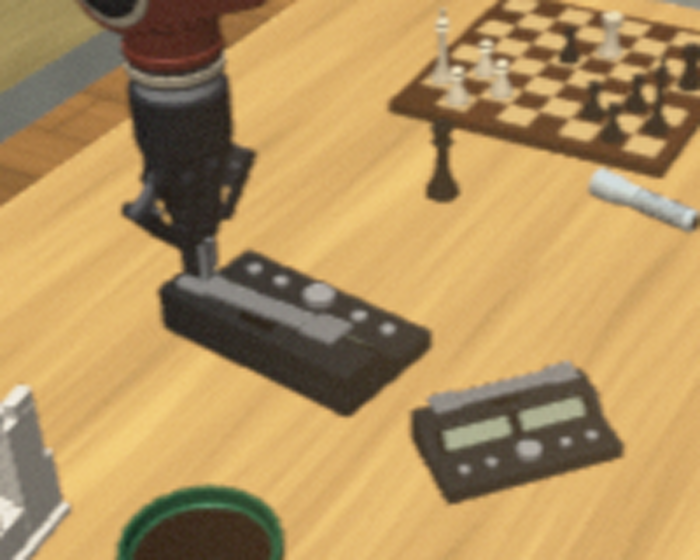

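The rocker has tipped: the near pad rose, now at crop (328,330), and its detected height went from 0.056 to 0.068 m. I'll go on in half-millimetre steps until the stop is felt.

Emit:
play_rows(increments=[{"offset": [0, 0, 0.5], "twist": 0, "grip": 0}, {"offset": [0, 0, 0.5], "twist": 0, "grip": 0}, {"offset": [0, 0, 0.5], "twist": 0, "grip": 0}])

```text
time: 7.82
tool_pos: [0.6619, 0.0353, 0.2315]
tool_rot: [-0.0, 0.997, -0.076, 0.0]
contact_force: [-1.2, 0.0, 2.4]
gripper_width: -0.002
```

Emit:
play_rows(increments=[{"offset": [0, 0, 0.5], "twist": 0, "grip": 0}, {"offset": [0, 0, 0.5], "twist": 0, "grip": 0}, {"offset": [0, 0, 0.5], "twist": 0, "grip": 0}])

```text
time: 8.07
tool_pos: [0.662, 0.0353, 0.2313]
tool_rot: [0.0, 0.997, -0.076, 0.0]
contact_force: [-0.4, 0.4, 4.1]
gripper_width: 0.001
```

The stop is felt: the force rises to 4 N and the tool stops following. I'll lift and go back over the key.

Emit:
play_rows(increments=[{"offset": [0, 0, -12], "twist": 0, "grip": 0}, {"offset": [0, 0, -39], "twist": 0, "grip": 0}, {"offset": [-22, 23, -39], "twist": 0, "grip": 0}, {"offset": [-45, 46, -39], "twist": 0, "grip": 0}, {"offset": [-67, 70, -39], "twist": 0, "grip": 0}])

```text
time: 8.48
tool_pos: [0.5843, -0.024, 0.2704]
tool_rot: [0.0, 0.997, -0.075, 0.0]
contact_force: [0.4, -0.4, -0.6]
gripper_width: -0.002
```

Emit:
play_rows(increments=[{"offset": [0, 0, 0], "twist": 0, "grip": 0}, {"offset": [0, 0, 25], "twist": 0, "grip": 0}, {"offset": [0, 0, 50], "twist": 0, "grip": 0}, {"offset": [0, 0, 60], "twist": 0, "grip": 0}, {"offset": [0, 0, 60], "twist": 0, "grip": 0}])

```text
time: 8.9
tool_pos: [0.5838, -0.0235, 0.2066]
tool_rot: [-0.0, 0.997, -0.076, -0.003]
contact_force: [0.0, 0.5, 0.3]
gripper_width: 0.002
```

Emit:
play_rows(increments=[{"offset": [0, 0, 2], "twist": 0, "grip": 0}, {"offset": [0, 0, 4], "twist": 0, "grip": 0}, {"offset": [0, 0, 6], "twist": 0, "grip": 0}, {"offset": [0, 0, 7], "twist": 0, "grip": 0}, {"offset": [0, 0, 7], "twist": 0, "grip": 0}])

```text
time: 9.32
tool_pos: [0.5859, -0.0238, 0.204]
tool_rot: [0.0, 0.997, -0.076, 0.001]
contact_force: [0.7, 0.8, 3.0]
gripper_width: 0.001
```

Emit:
play_rows(increments=[{"offset": [0, 0, 1], "twist": 0, "grip": 0}, {"offset": [0, 0, 2], "twist": 0, "grip": 0}, {"offset": [0, 0, 3], "twist": 0, "grip": 0}, {"offset": [0, 0, 3], "twist": 0, "grip": 0}, {"offset": [0, 0, 3], "twist": 0, "grip": 0}])

```text
time: 9.73
tool_pos: [0.5858, -0.0238, 0.2006]
tool_rot: [-0.0, 0.997, -0.076, 0.001]
contact_force: [3.2, 0.5, 3.9]
gripper_width: 0.001
```

The force built up just as in the first press, to about 4 N at z = 0.2006. I'll lift away and check.

Emit:
play_rows(increments=[{"offset": [0, 0, -10], "twist": 0, "grip": 0}, {"offset": [0, 0, -40], "twist": 0, "grip": 0}, {"offset": [0, 0, -80], "twist": 0, "grip": 0}, {"offset": [0, 0, -120], "twist": 0, "grip": 0}, {"offset": [0, 0, -120], "twist": 0, "grip": 0}])

```text
time: 10.15
tool_pos: [0.5869, -0.0242, 0.3289]
tool_rot: [0.001, 0.997, -0.075, 0.006]
contact_force: [1.5, 0.0, 1.4]
gripper_width: -0.002
```

Run:
```python
from h import *
np.set_printoptions(suppress=True)
look(("side",),("rocker_a","pause_key_top","clock_end_a"))
s=manip.state();print(s["time"],s["tool_pos"],s["contact_force"])
a=manip.grab_frame("side")[100:260,130:330];cv2.imwrite("pics/g.png",cv2.resize(a,None,fx=3.5,fy=3.5,interpolation=2))
```

```text
side rocker_a 0.94 [0.2367 0.467  0.0853] [241. 363.]
side rocker_a 0.91 [0.5355 0.0578 0.0682] [221. 192.]
side rocker_a 0.85 [0.2529 0.2868 0.0867] [279. 286.]
side rocker_a 0.68 [0.4224 0.0641 0.0456] [257. 213.]
side pause_key_top 0.68 [0.1496 0.3617 0.0417] [311. 350.]
side pause_key_top 0.6 [0.3594 0.0595 0.0234] [279. 226.]
side pause_key_top 0.57 [ 0.5904 -0.022   0.0331] [220. 182.]
side clock_end_a 0.98 [0.4911 0.0222 0.0194] [242. 204.]
side clock_end_a 0.97 [0.6885 0.0002 0.0239] [188. 179.]
side clock_end_a 0.92 [ 0.3266 -0.0088  0.012 ] [301. 218.]
side clock_end_a 0.9 [0.4188 0.0963 0.0147] [252. 230.]
10.35 [ 0.58413628 -0.02369134  0.31790058] [ 0.23963965  0.27892867 -1.22847139]
```

View pics/g.png

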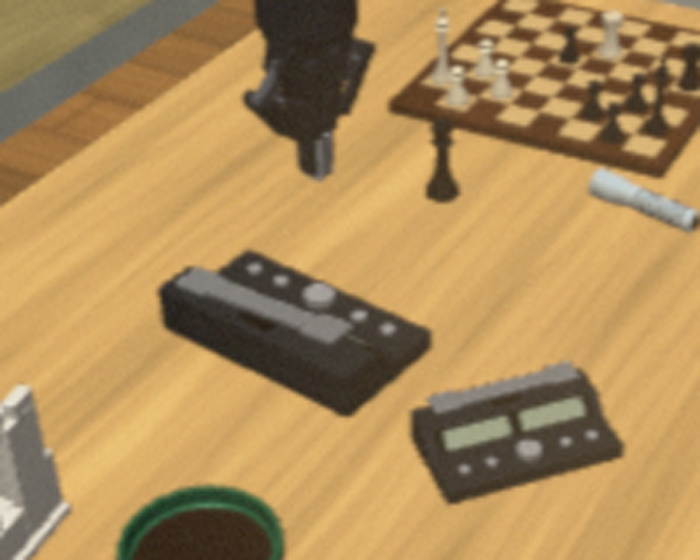

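The rocker stays tipped, with the near pad up at (328,328). The middle key is up at (318,293), the clock and the other things show no shift, and the arm is clear.

```bash
python3 -c "
from plant import manip
print(manip.job_done())"
```

```text
the job is handed in; nothing more can be done
None
```

I paused the middle-sized clock, tipped the rocker over and restarted the clock, then handed the job in at about 10.4 s of the 46 s. The hand-in gave no verdict.

- **First press:** I pressed the middle key with the shut fingertips. It went down at least 4 mm at about 4.4 N.
- **Rocker:** I pushed the raised far pad down until the hard stop was felt, at about 4 N.
- **Second press:** The force rose the same way as in the first press, to about 3.9 N at nearly the same depth.

**Last checks:** The near rocker pad is now up, at 0.068 m against about 0.056 m before, and the key top is back up at 0.033 m. The clock's ends are within the detectors' few-millimetre scatter of where they started. In the last side-view crop the queen and the flashlight look unmoved, as does what shows of the pot and chapel. The arm is clear of everything.

No check failed. The force readings carried about 1 N of noise, so the light early part of the rocker push was confirmed from the picture, not from the force. I had no direct reading of the key and rocker joints, so their positions are inferred from tool height, force and camera.

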